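Open the push-and-turn solvent bottle

ROBOT

A 6-joint arm with a two-finger parallel gripper is mounted at the origin on the work surface. World frame = base frame: x ahead of the robot, y to its left, z up, the work surface at z = 0. Lengths are in m, angles in degrees, forces in N, time in s.
With the tool pointing down it reaches from about 0.425 to 0.925 m from the base axis. Payload 12.5 kg.
Tool frame: the origin (TCP) lies on the front face of the gripper's body, between the roots of the fingers; the fingertips stand 73 mm ahead of it and the grasp point (between the pads) lies 54 mm ahead of it; z points along the fingers, y is the direction in which the jaws open and shut (so a half turn about z gives the same grasp; the last joint's range is limited). The gripper opens to 85 mm and grips with 20 to 120 N. Pads are 22 mm wide; open, the fingers measure 114 mm over their backs; the gripper's body (76 mm by 85 mm) begins 54 mm behind the grasp point. The pads swing forward as they close: fully open they stand 13 mm farther back than shut.
Start: joints at [57.892, 28.126, 89.318, -0, 62.55, -6.05], TCP at [0.275, 0.561, 0.304] pointing down, gripper open.
Joint ranges: [-177.58, 177.58], [-47.91, 125.51], [2.72, 160], [-65.01, 245.01], [3.68, 167.84], [-153.87, 153.87]. Speed limits (degrees/s): [127.2, 127.2, 159.86, 180, 180, 180].

INTERFACE

Orientations are given as [roll, pitch, yaw] about the fixed x, y, z axes, in that order (R = Rz(yaw) Ry(pitch) Rx(roll)).
In Python, from bench import arm, gripper_to, kin, eyes, telemetry gives the robot as it stands. Calls block until the motion is done:
- arm.goto(position, orientation): joint-space move of the TCP to a pose.
- arm.move_linear(position, frame=None, max_speed=0.15, contact_N=None): straight line of the TCP; frame=None keeps the orientation; max_speed is the mean speed in m/s. With contact_N (N) it stops when the force on the tool has changed by that much, and returns True; else False.
- arm.move_j(angles): joint-space move.
- gripper_to(opening, squeeze=None): finger opening in m; squeeze is the grip in N (None keeps the last); returns when the fingers have stopped.
- arm.pause(seconds).
- kin.solve_ik(position, orientation): joint angles nearest the present ones, or None.
- eyes.snapshot(name): name is "scene" or "side" or "wrist"; returns the picture (420x560x3 uint8, blue, green, red); there is no depth.
- eyes.camera_info(name): a dict with "fx", "fy", "cx", "cy" (pixels), "k1" (the pictures are not rectified: a ray, as slopes to the right and down, at radius r is drawn at 1 + k1 r^2 times it, then the intrinsics apply), "R" (3x3) and "t" (3): a world point X has camera coordinates R X + t. Camera axes: x right, y down, z forward; pixel columns grow to the right and rows downward; lengths in m; the calibration is good to about 2 mm. A picture is of the moment at which its call begins: read the wrist's pose just before it. camera_info takes no time and is no camera call; for the wrist camera it gives the pose at the moment of the call.
A pose or a line that the arm cannot do raises arm.IKError and nothing moves.
- arm.close_job(): hands the job in, once; it reports no verdict.
Readings, each from a call of its own:
- telemetry.current_t(): time.
- telemetry.current_joint_pos(): joint angles.
- telemetry.current_qd(): joint speeds.
- telemetry.current_joint_torque(): joint torques, N m.
- telemetry.current_position(): TCP position.
- telemetry.current_tool_rot(): TCP orientation.
- telemetry.current_contact_force(): force on the tool from outside, world axes, zero at the start.
- telemetry.current_wrist_torque(): the same for the moment, N m.
- telemetry.current_gripper_width(): finger opening in m.
Only numpy, scipy, OpenCV 4.12 (cv2) and the standard library are available. Lean on these libraries where they do the work, as an engineer would, in place of code of your own. Each camera call takes 0.05 s, during which the arm holds its last target. There are 200 camera calls.

TASK

Open the square solvent bottle in the rack: push its black safety cap down against the spring and, while it is held down, turn it anticlockwise until it comes free, just at its stop, then lift it off and set it down (not dropped) open side down in the steel tray. Push and turn only as hard as the cap needs, without ramming or wrenching it; leave the bottle standing in its pocket of the rack and everything else on the table as it is.

Things in the scene. Friction and masses are not known exactly. Their poses are not given: they have to be found in the camera images.
- cap: The black ribbed shell of the two-piece safety cap on the square bottle, the part you see and grip: round, 56 mm across, 34 mm from rim to top, open below; with the white core inside it 57 g. Origin at the centre of its rim (underside), z up. A spring inside holds the cap up and locked with about 6 N; turned without a push, the core with its lugs stays caught behind safety teeth.
- cap_top (a point): The centre of the cap's flat top. Pushed straight down here or by the sides, the cap sinks against the spring: at 13 N (3 mm) the core's lugs clear the safety teeth; at 18 N (5 mm) the rim meets the bottle's shoulder, a hard end. Keep the push between while turning. A push of 40 N is ramming.
- mouth (a point): Centre of the bottle's mouth, on the cap's axis, 106 mm above the bottle's underside, inside the cap. Held down, turn anticlockwise (from above): first 0 to 45 degrees of lost motion between shell and core (differs each time, unseen), then about 25 degrees to pass the teeth, then the last 10 degrees, up to a hard stop, where it lifts straight off. At the stop 0.3 Nm is felt; 0.7 Nm is wrenching.
- bottle: The square white bottle, about 0.55 kg: 71 x 71 mm, 82 mm to its flat shoulder, then a round neck 24 mm high (48 mm over its rims) under the cap. Origin at the centre of its underside, z up. While the cap is locked its rim is 87 mm above this origin. The bottle is loose in its pocket, 2.5 mm play on each side; the pocket keeps it from turning by more than a few degrees.
- rack: The plywood bottle rack fixed to the table: 86 x 248 x 50 mm, long along its y axis, three square pockets in a row, 81 mm apart, with 5 mm floor. Origin at the centre of its underside. The square bottle stands in any one of the pockets; a small amber flux bottle (86 mm tall) and a low tub (45 mm) stand in the others.
- tray: The flat steel tray lying on the table, fixed: 170 mm (its x) by 150 mm (its y) outside, rim 12 mm high, walls and floor 2 mm thick. Origin at the centre of its underside.
- flux_bottle: Bystander: small amber glass flux bottle with a drawn-out tip, 54 mm across, 86 mm tall, in the rack. Origin at its underside.
- tip_tub: Bystander: low tub, 62 mm across, 45 mm tall, in the rack. Origin at its underside.
- solder_sucker: Bystander: desoldering pump lying on the table, 190 x 21 mm, 23 mm high. Origin under its middle, x along it.
- battery_9v: Bystander: 9 V block battery, 49 x 27 x 18 mm. Origin at its underside.
- wire_stripper: Bystander: black wire strippers lying flat, 200 x 100 x 16 mm. Origin under the middle.
- solder_spool: Bystander: spool of solder, 52 mm across, 30 mm tall. Origin at its underside.
- screwdriver: Bystander: screwdriver lying flat, 160 mm long.
- cutters: Bystander: side cutters lying flat, 150 x 50 x 12 mm. Origin under the middle.
There are look-alikes about, which are no part of the job. What is meant by the tray is not purple, and is the larger of those in its own colour.

How it is judged (in metres and radians):
On the way, in this order (a step that is already met when the one before it is completed fails the run):
1. the cap is pushed down at least 2.5 mm on the neck (z of cap in the frame of bottle below 0.0845 m), for 0.05 s.
2. the cap is lifted off upright over the neck (z of cap in the frame of bottle above 0.108 m and horizontal distance between cap and bottle below 0.04 m).
At the end, for the whole second after the job is handed in: The cap lies at rest, flat (within about 6 degrees, open side down) on the floor of the tray, anywhere inside its rim; the bottle stands upright in its pocket, within 8 mm of where it stood (z of cap_top in the frame of tray between 0.032 and 0.04 m and x of cap_top in the frame of tray between -0.06 and 0.06 m and y of cap_top in the frame of tray between -0.05 and 0.05 m and angle between cap_top's own z axis and vertical below 0.1 rad and linear speed of each of cap, bottle below 0.02 m/s and angle between bottle's own z axis and vertical below 0.08 rad and distance of bottle from where it was at the start of the episode below 0.008 m); the robot touches nothing.
It fails at once if the bottle is pushed or wrenched against the rack with more than 50 N (contact force between bottle and rack above 50 N).
It fails at once if the bottle is lifted more than 12 mm or tipped more than 9 degrees (z of bottle in the frame of rack above 0.017 m or angle between bottle's own z axis and vertical above 0.16 rad).
It fails at once if the cap is dropped or thrown (out of the fingers and moving faster than 0.6 m/s) (linear speed of cap above 0.6 m/s and contact force between the fingers and cap below 0.05 N).
It fails at once if something else on the table is shifted by more than 25 mm (distance of any of flux_bottle, tip_tub, solder_sucker, battery_9v, wire_stripper, solder_spool, screwdriver, cutters from where it was at the start of the episode above 0.025 m).
It also fails if it takes over 62 s, if anything falls off the work surface, if the arm or the gripper's body presses on something with over 40 N, if the wrist force passes 120 N, or if a joint passes its speed limit or range.

## Working session

There is one attempt and no reset: what is moved stays moved. The work goes in short steps, each a Python script; the robot and the scene stay as the last script left them, time stands still between calls to the robot, and variables do not carry over. Pictures are saved under pics/ and viewed, about 8 in all and at most 12, crops included, and the job is handed in when it is done.

```bash
ls; mkdir -p pics; python3 - <<'E'
from bench import arm, gripper_to, kin, eyes, telemetry
import cv2
for n in("scene","side"):
    cv2.imwrite(f"pics/{n}0.png",eyes.snapshot(n)); c=eyes.camera_info(n); print(n,c)
print(telemetry.current_t(),telemetry.current_tool_rot())
E
```

```text
pics
scene {'fx': 434.28927364252934, 'fy': 434.28927364252934, 'cx': 280.7409417533372, 'cy': 219.29963579303583, 'k1': -0.0053788527784057235, 'R': array([[-0.8271623 ,  0.56190947,  0.0077644 ],
       [ 0.4667902 ,  0.69470337, -0.54726058],
       [-0.31290485, -0.44904897, -0.83692627]]), 't': array([ 0.48261715, -0.12249198,  1.36224774])}
side {'fx': 396.1819871291006, 'fy': 396.1819871291006, 'cx': 283.1955662147935, 'cy': 200.92892906893078, 'k1': -0.0764255696530393, 'R': array([[-0.90778387, -0.41940731, -0.00509533],
       [-0.31144565,  0.68214424, -0.66157452],
       [ 0.28094494, -0.59897976, -0.74986212]]), 't': array([0.46262968, 0.28486141, 0.84491196])}
0.1 [-1.79945516e+02 -6.57434050e-03  1.53942754e+02]
```

View pics/scene0.png

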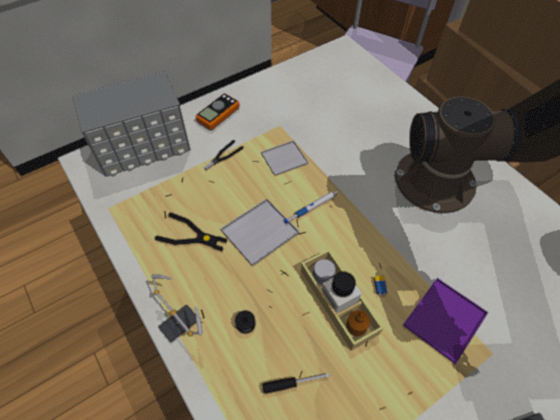

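View pics/side0.png

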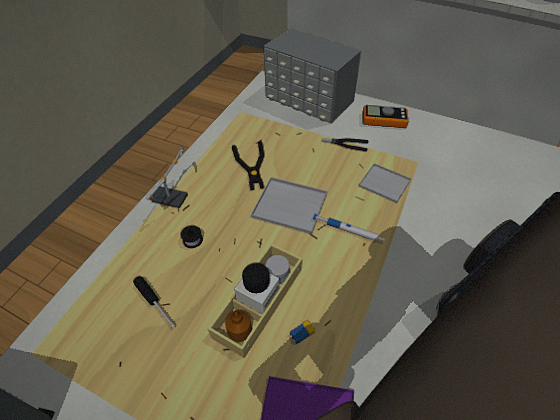

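Candidates for the tray in scene: large grey (260,232), small grey (284,158) and purple (446,320). The large grey one fits, being not purple and the larger of the two greys. The cap is at scene (343,284) and side (257,278), in the middle pocket. I'll triangulate both.

```bash
cat > h.py <<'E'
import numpy as np, cv2
from bench import arm, gripper_to, kin, eyes, telemetry
def ray(c,px):
    d=(np.array(px,float)-[c['cx'],c['cy']])/[c['fx'],c['fy']]; u=d.copy()
    for _ in range(8): u=d/(1+c['k1']*(u@u))
    R=np.array(c['R']); return -R.T@c['t'], R.T@np.array([u[0],u[1],1])
def onz(c,px,z):
    o,d=ray(c,px); return o+d*(z-o[2])/d[2]
def proj(c,X):
    p=np.array(c['R'])@X+c['t']; u=p[:2]/p[2]; u=u*(1+c['k1']*(u@u)); return u*[c['fx'],c['fy']]+[c['cx'],c['cy']]
def blob(m,px):
    n,l,s,ce=cv2.connectedComponentsWithStats(m.astype(np.uint8)); i=l[px[1],px[0]]
    return (l==i).astype(np.uint8),s[i],ce[i]
E
python3 - <<'E'
from h import *
cap={'scene':(343,284),'side':(257,278)}; tr={'scene':(260,232),'side':(288,203)}
vis=[];os=[];ds=[]
for n in cap:
    im=cv2.imread(f'pics/{n}0.png'); c=eyes.camera_info(n); v=im.copy()
    m,s,ce=blob(im.max(2)<65,cap[n]); v[m>0]=(0,255,0); print(n,'cap',s,ce)
    o,d=ray(c,ce); os.append(o); ds.append(d/np.linalg.norm(d)); print(onz(c,ce,.108))
    # tray: flood from centre
    hsv=cv2.cvtColor(im,cv2.COLOR_BGR2HSV)
    t,s,ce=blob((hsv[...,1]<45)&(hsv[...,2]>90),tr[n]); k,_=cv2.findContours(t,cv2.RETR_EXTERNAL,2)
    r=cv2.minAreaRect(k[0]); q=cv2.approxPolyDP(k[0],8,True)[:,0]; print('tray',s,[onz(c,p,.012).round(3)[:2].tolist() for p in q])
    cv2.polylines(v,[q],1,(0,0,255),1)
    x,y=np.array(cap[n]); vis.append(cv2.resize(v[y-130:y+70,x-130:x+70],(400,400),interpolation=cv2.INTER_NEAREST))
A=sum(np.eye(3)-np.outer(d,d) for d in ds); b=sum((np.eye(3)-np.outer(d,d))@o for o,d in zip(os,ds))
print('cap',np.linalg.solve(A,b))
cv2.imwrite('pics/crop1.png',np.hstack(vis))
E
```

```text
scene cap [332 271  23  26 464] [342.69396552 283.58189655]
[0.50326111 0.14669836 0.108     ]
tray [ 221  199   78   66 2711] [[0.44, -0.132], [0.484, -0.12], [0.483, -0.227], [0.648, -0.21], [0.632, -0.063], [0.471, -0.078]]
side cap [242 263  28  30 680] [255.83823529 277.41029412]
[0.50273486 0.14842962 0.108     ]
tray [ 251  177   77   55 2500] [[0.636, -0.069], [0.468, -0.079], [0.443, -0.13], [0.481, -0.12], [0.482, -0.226], [0.646, -0.212]]
cap [0.50304432 0.14703587 0.10672901]
```

View pics/crop1.png

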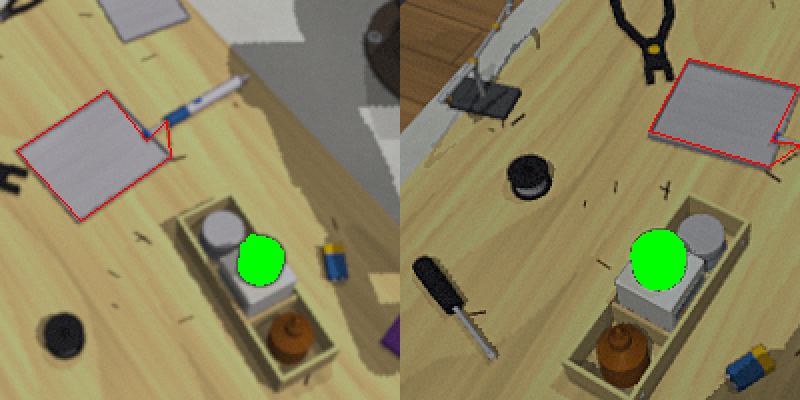

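The crop confirms the cap (on the white square bottle) and the larger grey tray, centre about (0.558, -0.146). Next: choose a yaw with enough joint-6 travel, go above and take a close look.

```bash
python3 - <<'E'
from h import *
for n,(a,b) in {'scene':((325,268),(358,318)),'side':((278,265),(238,322))}.items():
    c=eyes.camera_info(n); print('tub',onz(c,a,.05)[:2],'flux',onz(c,b,.06)[:2])
for y in range(-180,180,20):
    q=kin.solve_ik([.503,.147,.169],[180,0,y]); print(y, None if q is None else np.round(q,0)[[0,3,4,5]])
E
```

```text
tub [0.49097003 0.06916312] flux [0.51045285 0.22471589]
tub [0.49034793 0.06942837] flux [0.50339913 0.23269876]
-180 [  9.   0.  38. -81.]
-160 [   9.    0.   38. -101.]
-140 [   9.    0.   38. -121.]
-120 [   9.   -0.   38. -141.]
-100 None
-80 None
-60 None
-40 [  9.  -0.  38. 139.]
-20 [  9.  -0.  38. 119.]
0 [ 9. -0. 38. 99.]
20 [ 9. -0. 38. 79.]
40 [ 9. -0. 38. 59.]
60 [ 9. -0. 38. 39.]
80 [ 9. -0. 38. 19.]
100 [ 9. -0. 38. -1.]
120 [  9.  -0.  38. -21.]
140 [  9.  -0.  38. -41.]
160 [  9.   0.  38. -61.]
```

```bash
python3 - <<'E'
from h import *
arm.goto([.503,.147,.27],[180,0,30]); gripper_to(.085,70)
arm.pause(.3)
c=eyes.camera_info('wrist'); im=eyes.snapshot('wrist'); cv2.imwrite('pics/w1.png',im)
np.save('w1c.npy',c,allow_pickle=True)
p=proj(c,np.array([.503,.147,.126])); print('pred',p,c['R'][2],telemetry.current_t(),telemetry.current_contact_force(),telemetry.current_wrist_torque(),telemetry.current_position())
E
```

```text
pred [284.99716143 224.25915529] [-0.2602948  -0.14914576 -0.95394033] 2.4 [-0.32828361 -0.41525413 -0.11385071] [ 0.00409909  0.05538444 -0.00877982] [0.50298168 0.14703714 0.26998486]
```

View pics/w1.png

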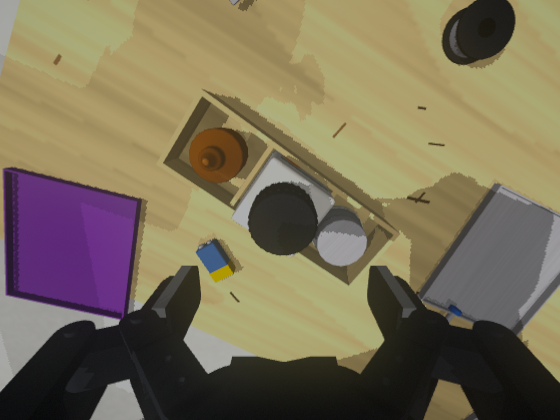

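The cap shows at wrist (283,218), close to the predicted (285,224). The fingers are clear and straddle it. I'll compute the fine correction and descend.

```bash
python3 - <<'E'
from h import *
c=np.load('w1c.npy',allow_pickle=True).item(); im=cv2.imread('pics/w1.png')
m,s,ce=blob(im.max(2)<60,(283,218)); k,_=cv2.findContours(m,cv2.RETR_EXTERNAL,2)
e=cv2.fitEllipse(max(k,key=cv2.contourArea)); print(s,ce,e)
# silhouette of the cylinder model projected: centre of its hull
def cyl(x,y):
    a=np.linspace(0,6.28,60); P=[proj(c,np.array([x+.028*np.cos(t),y+.028*np.sin(t),z])) for t in a for z in(.092,.126)]
    M=cv2.moments(cv2.convexHull(np.array(P,np.float32))); return np.array([M['m10'],M['m01']])/M['m00'], M['m00']
from scipy.optimize import fsolve
r=fsolve(lambda v:cyl(*v)[0]-ce,[.503,.147]); print(r,cyl(*r)[1],s[4])
E
```

```text
[ 248  183   80   72 3936] [282.97662602 219.01829268] ((283.8564147949219, 219.22401428222656), (69.61100769042969, 71.80168914794922), 97.26243591308594)
[0.5024456  0.14853118] 4260.966848653392 3936
```

```bash
python3 - <<'E'
from h import *
T=telemetry
x,y=.5026,.1478
arm.move_linear([x,y,.2],max_speed=.12)
print(arm.move_linear([x,y,.170],max_speed=.04,contact_N=5),T.current_position())
arm.pause(.3); f0=T.current_contact_force();m0=T.current_wrist_torque(); np.save('f0.npy',[f0,m0])
gripper_to(.05,70); arm.pause(.3)
print('base',f0,m0)
print(T.current_gripper_width(),T.current_contact_force()-f0,T.current_wrist_torque()-m0,T.current_position(),T.current_t())
c=eyes.camera_info('side'); im=eyes.snapshot('side'); p=proj(c,np.array([x,y,.12])).astype(int)
cv2.imwrite('pics/s2.png',cv2.resize(im[p[1]-70:p[1]+50,p[0]-80:p[0]+80],None,fx=4,fy=4))
E
```

```text
False [0.50266671 0.14782422 0.17010367]
base [-0.12880612 -0.61260753  0.59625707] [ 0.04092076 -0.02764176  0.0883406 ]
0.05436095170565922 [-1.4188744   0.61799294  5.82480485] [-0.08001151  0.27962443 -0.08101834] [0.50261197 0.14783748 0.17043253] 5.0167
```

View pics/s2.png

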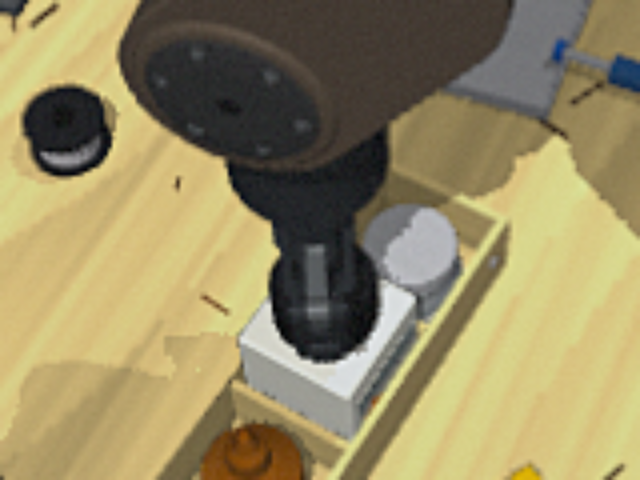

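The grip is on the cap with no tilt visible. Now push down in small steps to about 15.5 N.

```bash
python3 - <<'E'
from h import *
T=telemetry; f0,m0=np.load('f0.npy')
p=np.array([.5026,.1478,.170])
for i in range(14):
    f=np.mean([T.current_contact_force() for _ in range(3)],0)-f0
    print(p[2].round(5),f.round(1),(T.current_wrist_torque()-m0).round(2),round(T.current_position()[2],5))
    if f[2]>14.8: break
    p[2]-=.0007 if f[2]<12 else .0004
    arm.move_linear(p,max_speed=.01); arm.pause(.12)
np.save('p.npy',p); print(T.current_t(),T.current_tool_rot(),T.current_gripper_width())
E
```

```text
0.17 [-2.2 -1.1  5.5] [-0.08  0.29 -0.1 ] 0.17044
0.1693 [-2.1  0.2  7.2] [ 0.01  0.33 -0.11] 0.16981
0.1686 [-2.5  1.2  8.7] [-0.09  0.45 -0.07] 0.16922
0.1679 [-2.7  0.4 10.2] [-0.07  0.46 -0.1 ] 0.16862
0.1672 [-3.   0.4 10.6] [-0.09  0.55 -0.15] 0.16804
0.1665 [-4.1  0.2 12.3] [-0.13  0.59 -0.08] 0.16742
0.1661 [-4.   0.2 13.3] [-0.11  0.66 -0.15] 0.1671
0.1657 [-3.4  0.9 13.3] [-0.13  0.71 -0.04] 0.16675
0.1653 [-4.2 -0.4 15.1] [-0.11  0.69 -0.1 ] 0.16641
8.0 [ 1.79978874e+02 -5.35301955e-02  3.00047625e+01] 0.05410403330008773
```

```bash
cat > turn.py <<'E'
from h import *
import sys
T=telemetry; f0,m0=np.load('f0.npy')
def read():
    F=[];M=[]
    for _ in range(4): F.append(T.current_contact_force());M.append(T.current_wrist_torque());arm.pause(.01)
    return np.mean(F,0)-f0,np.mean(M,0)-m0
def run(yaw,end,step,lim):
    p=np.load('p.npy')
    while yaw<end:
        yaw+=step; arm.goto(p,[180,0,yaw]); arm.pause(.06); f,m=read()
        print(yaw,round(T.current_tool_rot()[2],1),f.round(1),m.round(2),round(T.current_position()[2],4),round(T.current_t(),1))
        if m[2]<-lim or not 10<f[2]<25: break
        p[2]+=np.clip((f[2]-15.3)/2400,-.0005,.0005)*(abs(f[2]-15.3)>.8); np.save('p.npy',p)
    print(T.current_gripper_width())
if __name__=='__main__': run(*map(float,sys.argv[1:]))
E
python3 turn.py 30 65 2.5 .3
```

```text
32.5 32.5 [-4.6  0.2 14.7] [-0.13  0.73 -0.07] 0.1664 8.3
35.0 35.0 [-4.1 -0.2 14.5] [-0.06  0.74 -0.05] 0.1664 8.7
37.5 37.5 [-4.1  0.4 14.7] [-0.09  0.76 -0.09] 0.1664 9.0
40.0 40.0 [-3.9  0.8 14.2] [-0.01  0.77 -0.08] 0.1664 9.4
42.5 42.5 [-3.9  0.9 15.6] [-0.03  0.84 -0.1 ] 0.166 9.7
45.0 45.0 [-4.4  0.7 15.5] [-0.04  0.84 -0.07] 0.166 10.1
47.5 47.5 [-4.4  0.9 16. ] [ 0.04  0.86 -0.08] 0.166 10.4
50.0 50.0 [-4.4  1.1 16. ] [ 0.04  0.85 -0.08] 0.166 10.7
52.5 52.5 [-4.8  1.3 15.5] [ 0.07  0.87 -0.07] 0.166 11.1
55.0 55.0 [-5.   1.  16.1] [ 0.07  0.86 -0.11] 0.166 11.4
57.5 57.5 [-4.7  1.3 15.3] [ 0.09  0.85 -0.05] 0.1663 11.8
60.0 60.0 [-5.   1.5 15.3] [ 0.13  0.86 -0.06] 0.1663 12.1
62.5 62.5 [-4.8  2.2 15. ] [ 0.11  0.84 -0.07] 0.1663 12.4
65.0 65.0 [-4.9  2.  15.3] [ 0.13  0.91 -0.08] 0.1663 12.8
0.05463003961541409
```

```bash
python3 turn.py 65 113 1.5 .27
```

```text
66.5 66.5 [-5.   1.6 15.8] [ 0.15  0.89 -0.07] 0.1663 13.1
68.0 68.0 [-4.8  1.5 15.2] [ 0.15  0.91 -0.06] 0.1662 13.5
69.5 69.5 [-4.9  1.4 15.2] [ 0.15  0.91 -0.07] 0.1663 13.8
71.0 71.0 [-5.3  1.9 15. ] [ 0.15  0.9  -0.08] 0.1663 14.2
72.5 72.5 [-4.4  1.4 15.2] [ 0.11  0.79 -0.1 ] 0.1663 14.5
74.0 74.0 [-3.5  1.5 15.4] [ 0.06  0.68 -0.09] 0.1664 14.8
75.5 75.5 [-3.1  0.9 14.8] [ 0.01  0.62 -0.1 ] 0.1664 15.2
77.0 77.0 [-3.   0.8 14.2] [ 0.01  0.55 -0.09] 0.1664 15.5
78.5 78.5 [-2.8  0.8 15.1] [-0.02  0.52 -0.1 ] 0.166 15.9
80.0 80.0 [-2.8  1.6 15.3] [ 0.04  0.57 -0.11] 0.166 16.2
81.5 81.5 [-3.   1.2 15.6] [ 0.02  0.55 -0.08] 0.166 16.5
83.0 83.0 [-2.4  0.8 15.7] [ 0.04  0.52 -0.1 ] 0.166 16.9
84.5 84.5 [-2.7  0.9 15.3] [ 0.02  0.5  -0.06] 0.166 17.2
86.0 86.0 [-2.6  1.  15.4] [ 0.02  0.53 -0.11] 0.166 17.6
87.5 87.5 [-2.5  1.  15.6] [ 0.06  0.53 -0.12] 0.166 17.9
89.0 89.0 [-3.1  1.5 15.3] [ 0.07  0.56 -0.13] 0.166 18.2
90.5 90.5 [-3.1  2.  15.8] [ 0.1   0.6  -0.09] 0.166 18.6
92.0 92.0 [-2.9  1.6 15.9] [ 0.12  0.64 -0.11] 0.166 18.9
93.5 93.5 [-3.2  2.1 15.3] [ 0.13  0.65 -0.1 ] 0.166 19.3
95.0 95.0 [-3.5  2.2 15.6] [ 0.13  0.64 -0.13] 0.166 19.6
96.5 96.5 [-3.4  1.8 15.3] [ 0.14  0.66 -0.12] 0.166 20.0
98.0 98.0 [-3.7  1.4 15.9] [ 0.13  0.65 -0.08] 0.166 20.3
99.5 99.5 [-3.2  2.  15.9] [ 0.13  0.66 -0.11] 0.166 20.6
101.0 101.0 [-3.3  1.8 15.7] [ 0.1   0.65 -0.09] 0.166 21.0
102.5 102.5 [-3.3  2.3 16. ] [ 0.1   0.63 -0.09] 0.166 21.3
104.0 104.0 [-3.3  2.  15.7] [ 0.13  0.67 -0.17] 0.166 21.7
105.5 105.5 [-4.   1.7 15.8] [ 0.16  0.83 -0.25] 0.166 22.0
107.0 107.0 [-3.4  1.4 16.1] [ 0.09  0.7  -0.31] 0.166 22.4
0.054492852645942204
```

Torque is rising (-0.08 to -0.31 Nm) at 77 degrees of turn. That fits the stop: pick-up at about 41 degrees plus 35. I'll seat it slightly, then lift gently.

```bash
python3 turn.py 107 110 0.7 .36; python3 - <<'E'
from h import *
T=telemetry; f0,m0=np.load('f0.npy')
p=np.load('p.npy'); z0=p[2]
for dz in(.003,.006,.009,.012,.015):
    p[2]=z0+dz; arm.move_linear(p,max_speed=.02); arm.pause(.1)
    f=T.current_contact_force()-f0; print(dz,f.round(1),(T.current_wrist_torque()-m0).round(2),T.current_position()[2].round(4),round(T.current_t(),1))
    if f[2]<-5: break
np.save('p.npy',p)
c=eyes.camera_info('side'); im=eyes.snapshot('side'); q=proj(c,p-[0,0,.05]).astype(int)
cv2.imwrite('pics/s3.png',cv2.resize(im[q[1]-70:q[1]+50,q[0]-80:q[0]+80],None,fx=4,fy=4))
E
```

```text
107.7 107.7 [-2.9  1.6 15.9] [ 0.05  0.64 -0.37] 0.166 22.7
0.05444636040207515
0.003 [-3.8  0.3 14. ] [-0.06  0.56 -0.29] 0.1688 23.1
0.006 [-0.8  0.9  5.1] [ 0.02  0.34 -0.17] 0.1711 23.5
0.009 [-0.1  1.2  1.4] [ 0.07  0.17 -0.12] 0.1737 23.9
0.012 [-0.4  1.5 -0.1] [ 0.05  0.14 -0.12] 0.1768 24.3
0.015 [ 0.7  0.5 -1.6] [-0.08 -0.   -0.09] 0.1798 24.7
```

The cap comes up with only about 1 N of load, so it's free and the bottle isn't following. Lift on straight and check.

```bash
python3 - <<'E'
from h import *
T=telemetry; f0,m0=np.load('f0.npy')
p=np.load('p.npy')
for z in (.20,.25):
    p[2]=z; arm.move_linear(p,max_speed=.05); arm.pause(.1); print((T.current_contact_force()-f0).round(1))
np.save('p.npy',p); print(T.current_gripper_width(),T.current_tool_rot(),T.current_t())
c=eyes.camera_info('side'); im=eyes.snapshot('side'); q=proj(c,p-[0,0,.08]).astype(int)
cv2.imwrite('pics/s4.png',cv2.resize(im[q[1]-70:q[1]+70,q[0]-80:q[0]+80],None,fx=4,fy=4))
E
```

```text
[ 0.3  0.8 -0.3]
[-0.2 -0.2 -0.9]
0.054001299136756234 [-1.79963500e+02 -5.72406636e-03  1.07696023e+02] 26.65
```

View pics/s4.png

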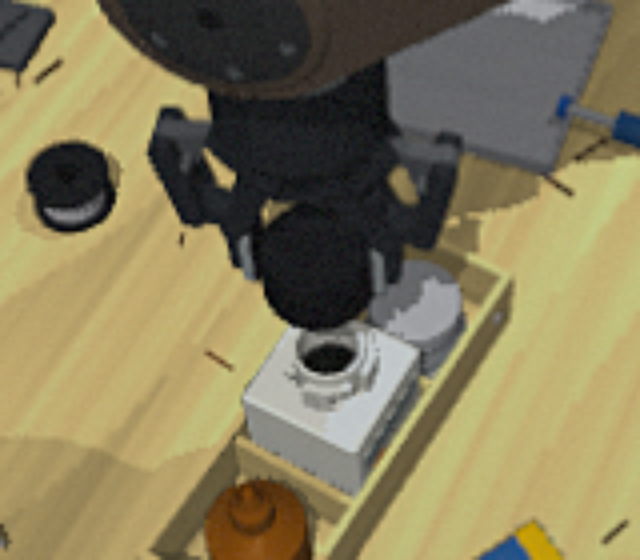

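The cap is off and level in the fingers, and the bottle stands in its pocket with the neck bare at (325,360). Now to the tray centre.

```bash
python3 - <<'E'
from h import *
T=telemetry
x,y=.558,-.146; o=[180,0,100]
print(kin.solve_ik([x,y,.08],o))
arm.move_linear([x,y,.25],max_speed=.15); arm.goto([x,y,.25],o)
arm.move_linear([x,y,.11],max_speed=.1); arm.pause(.3)
hit=arm.move_linear([x,y,.070],max_speed=.012,contact_N=4); arm.pause(.2)
print(hit,T.current_position(),T.current_contact_force(),T.current_wrist_torque(),T.current_t())
c=eyes.camera_info('side'); im=eyes.snapshot('side'); q=proj(c,np.array([x,y,.03])).astype(int)
cv2.imwrite('pics/s5.png',cv2.resize(im[q[1]-60:q[1]+60,q[0]-80:q[0]+80],None,fx=4,fy=4))
E
```

```text
[-2.12232739e+01  4.18445791e+01  1.06109174e+02 -2.54444375e-14
  3.20462471e+01 -3.12232739e+01]
True [ 0.55802329 -0.14598967  0.08056386] [-0.75834117 -0.2148713   5.20751173] [ 0.01474347  0.08688562 -0.02716414] 33.35
```

View pics/s5.png

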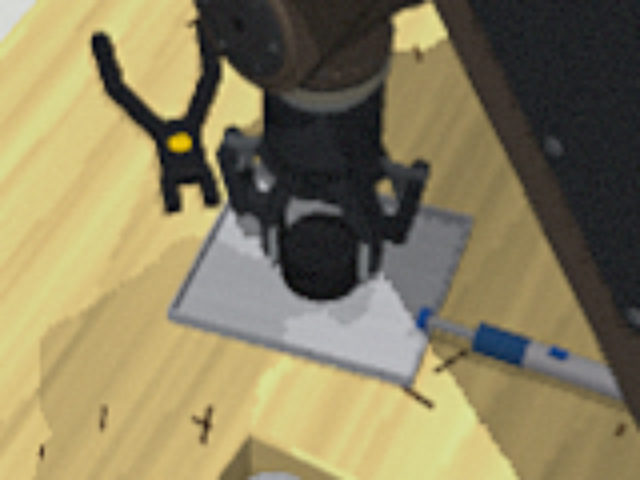

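Contact came at z = 0.0806, where the tray floor was expected (0.080). The cap is in the tray, so release and retreat.

```bash
python3 - <<'E'
from h import *
T=telemetry
x,y=.558,-.146
gripper_to(.065); gripper_to(.08); arm.pause(.2)
arm.move_linear([x,y,.14],max_speed=.05); arm.move_linear([x,y,.27],max_speed=.15)
arm.goto([.40,-.30,.32],[180,0,100]); arm.pause(.3); print(T.current_t(),T.current_contact_force())
v=[]
for n in('scene','side'):
    c=eyes.camera_info(n); im=eyes.snapshot(n); 
    q=proj(c,np.array([.535,0,.03])).astype(int); a=max(q[1]-100,0); b=max(q[0]-100,0)
    m,s,ce=blob(im.max(2)<65,tuple(proj(c,np.array([x,y,.025])).astype(int))); print(n,s,onz(c,ce,.022))
    v.append(cv2.resize(im[a:a+200,b:b+200],(400,400)))
cv2.imwrite('pics/f.png',np.hstack(v))
E
```

```text
37.7333 [0.0034305  0.1317077  0.14257168]
scene [249 219  20  20 325] [ 0.56022248 -0.1445756   0.022     ]
side [279 190  21  22 363] [ 0.55773563 -0.14197803  0.022     ]
```

View pics/f.png

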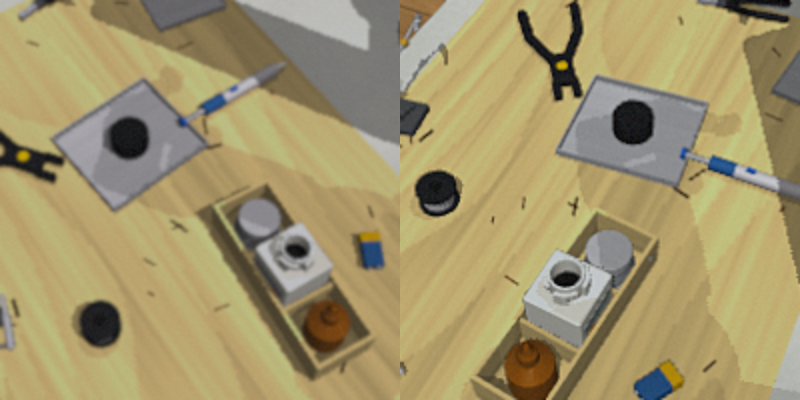

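The cap lies flat mid-tray, the bottle stands open in its pocket, and nothing else looks moved. Handing in.

```bash
python3 -c "
from bench import arm
arm.close_job()"
```

```text
the job is handed in; nothing more can be done
```

The job is done and handed in at about 38 s on the robot clock; the interface reports no verdict.

- **Opening:** I gripped the cap by its sides and pushed it down at about 15 to 16 N. I turned it about 78 degrees anticlockwise, until the torque rose from about -0.08 to -0.37 Nm at the stop. The lift showed no more than about 1.6 N, so the bottle did not come up with the cap.
- **Placing:** I set the cap down in the larger grey tray, with contact at the expected floor height. The final pictures put it at about (0.559, -0.143), roughly 3 mm from the tray centre I measured, lying flat with its open side down.
- **Last checks:** In the final pictures the bottle stands upright in its pocket and the other objects look unmoved. I judged both by eye and did not measure them. The gripper is clear of everything. No check failed, and the two camera views of the cap agreed to within about 4 mm.

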